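# Press home the end caps of three handpieces in order of height

### The arm

A 6-joint arm with a two-finger parallel gripper is mounted at the origin on the work surface. World frame = base frame: x ahead of the robot, y to its left, z up, the work surface at z = 0. Lengths are in m, angles in rad, forces in N, time in s.
With the tool pointing down it reaches from about 0.275 to 0.725 m from the base axis. Payload 5.6 kg.
Tool frame: the origin (TCP) lies on the centre line of the jaws, within the pads' length; the fingertips stand 14 mm ahead of it and the grasp point (between the pads) lies 5 mm behind it; z points along the fingers, y is the line along which they close (so a half turn about z gives the same grasp; the last joint's range is limited). The gripper opens to 85 mm and grips with 20 to 120 N. Pads are 22 mm wide; open, the fingers measure 114 mm over their backs; the gripper's body (76 mm by 85 mm) begins 54 mm behind the grasp point. The pads swing forward as they close: fully open they stand 13 mm farther back than shut.
Start: joints at [1.542, 0.255, 0.108, 0, -1.424, -0.285], TCP at [0.17, 0.523, 0.245] pointing down, gripper open.
Joint ranges: [-2.95, 2.95], [-1.21, 1.97], [-1.09, 1.5], [-2.87, 1.71], [-2.94, -0.07], [-3.05, 3.05]. Speed limits (rad/s): [2.57, 2.57, 3.14, 3.14, 3.14, 3.14].

### API

Orientations are given as a rotation vector (axis times angle).
In Python, from station import ctrl gives the robot as it stands.
- The arm moves only by the tool servo_tool, never from a script. Its argument "targets" is a list of rows, each a list of 6 numbers: the shift along the tool's x, y, z in m, then the turn, a rotation vector about the tool's x, y, z in degrees. A call has 1 to 10 rows; each row is the pose to reach, as a shift and turn from the pose commanded when the call began, along the tool's axes at that moment; what a row does not reach only later rows make up. A row lasts 1/8 s, in which the tool goes at most 62.5 mm and 10.7 degrees, less where a joint would pass 70% of its speed; a pose out of reach is approached as far as the arm can. A call with a gripper value outside its range is refused whole. "fingers" is the opening, from 0 (shut) to 1 (fully open), set as the call begins (left out, the last holds). The fingers move at their own pace and stop on an object; "newtons" is the grip in N (left out, the last holds). Time passes only in rows, so rows that repeat a pose let the fingers close. It gives the time, the measured TCP pose, the force, the opening and the grip force at its end, in the units of the state.
- ctrl.get_obs(): the state, without advancing time (a new reading comes with each control period).
- ctrl.read_camera(name): name is "scene" or "top" or "wrist"; returns (picture, depth): 420x560x3 uint8, red, green, blue; 420x560 float32, m along the optical axis (not along the pixel's ray), 0 where there is no reading.
- ctrl.camera_info(name): a dict with "camera_matrix" (3x3 intrinsics, pixels), "eye" and "orientation" of the camera in the world. Camera axes: x right, y up, looking along -z (the intrinsics and any distortion apply to the point x, -y, -z); pixel columns grow to the right and rows downward; lengths in m; the calibration is good to about 2 mm. A picture is of the moment at which its call begins: read the wrist's pose just before it. camera_info takes no time and is no camera call; for the wrist camera it gives the pose at the moment of the call.
- ctrl.job_done(): hands the job in; it is judged then, once.
The state is a dict: "time_s": time; "q": joint angles; "joint_vel": joint speeds; "tau": joint torques, N m; "tcp_pos": TCP position; "orientation": TCP orientation; "ft_force": force on the tool from outside, world axes, zero at the start; "torque": the same for the moment, N m; "width": opening from 0.0 (shut) to 1.0 (fully open); "finger_force": force on a finger pad.
Only numpy, scipy, OpenCV 4.12 (cv2) and the standard library are available. Lean on these libraries where they do the work, as an engineer would, in place of code of your own. Each camera call takes 0.05 s, during which the arm holds its last target. There are 200 camera calls.

### The job

Three repaired dental handpieces stand upright in round bases on the repair mat, each with its end cap still sticking up. With the fingertips, lightly press each cap all the way down, one after another: first the shortest handpiece, then the middle one, then the tallest. Only touch them: do not grasp, lift, tip or shift a handpiece or its base, and leave the other things on the mat alone.

Things in the scene. Friction and masses are not known exactly. Their poses are not given: they have to be found in the camera images.
- short_stand: The short one of three handpieces: a plain aluminium cylinder 25 mm across, upright in a round dark steel base 72 mm across, 16 mm high (a 34 mm collar to 28 mm), all one loose piece of about 0.55 kg on the mat, whose top is 3 mm above the table. Origin: centre of the underside, z up. Handpiece rim 60 mm above it. The three differ only in height; their places are swapped from start to start.
- short_cap_top (a point): Centre of the flat top of the short handpiece's steel end cap, a disc 18 mm across on the handpiece's axis; up to 10 mm above the rim, 70 mm above the stand's origin, when fully out. It moves down with the cap.
- short_cap (a joint): How far that end cap is pushed down, in m: 0 fully out (starts between 0 and 0.001), 0.008 all the way down against a hard stop, where 2 mm of it still stands above the rim. It slides with a steady drag of about 4 N (a little more when pushed fast), has no spring, and stays where it is left. A light press means well under 25 N.
- middle_stand: The middle one of three handpieces: a plain aluminium cylinder 25 mm across, upright in a round dark steel base 72 mm across, 16 mm high (a 34 mm collar to 28 mm), all one loose piece of about 0.55 kg on the mat, whose top is 3 mm above the table. Origin: centre of the underside, z up. Handpiece rim 85 mm above it. The three differ only in height; their places are swapped from start to start.
- middle_cap_top (a point): Centre of the flat top of the middle handpiece's steel end cap, a disc 18 mm across on the handpiece's axis; up to 10 mm above the rim, 95 mm above the stand's origin, when fully out. It moves down with the cap.
- middle_cap (a joint): How far that end cap is pushed down, in m: 0 fully out (starts between 0 and 0.001), 0.008 all the way down against a hard stop, where 2 mm of it still stands above the rim. It slides with a steady drag of about 4 N (a little more when pushed fast), has no spring, and stays where it is left. A light press means well under 25 N.
- tall_stand: The tall one of three handpieces: a plain aluminium cylinder 25 mm across, upright in a round dark steel base 72 mm across, 16 mm high (a 34 mm collar to 28 mm), all one loose piece of about 0.55 kg on the mat, whose top is 3 mm above the table. Origin: centre of the underside, z up. Handpiece rim 110 mm above it. The three differ only in height; their places are swapped from start to start.
- tall_cap_top (a point): Centre of the flat top of the tall handpiece's steel end cap, a disc 18 mm across on the handpiece's axis; up to 10 mm above the rim, 120 mm above the stand's origin, when fully out. It moves down with the cap.
- tall_cap (a joint): How far that end cap is pushed down, in m: 0 fully out (starts between 0 and 0.001), 0.008 all the way down against a hard stop, where 2 mm of it still stands above the rim. It slides with a steady drag of about 4 N (a little more when pushed fast), has no spring, and stays where it is left. A light press means well under 25 N.
- bent_a: A loose bent aluminium dental handpiece lying on its side among the stands, about 115 mm long, 20 mm high, 60 g. Origin under its straight part, x along it. Not part of the job.
- bent_b: A second, like bent_a, lying on the left side of the mat. Not part of the job.
- sleeve: A loose plain aluminium sleeve standing upright on the mat by itself among the stands, without a base or a cap, 28 mm across at its foot, 22 mm at the top, 55 mm high, 60 g. Origin: centre of its underside. Not part of the job.
- cup: A loose open steel cup about 70 mm across and 45 mm high, far part of the mat. Origin: centre of its underside. Not part of the job.
- oil: A loose white plastic oil bottle with a thin nozzle, 38 mm across, 98 mm high, 90 g, far part of the mat. Origin: centre of its underside. Not part of the job.
- dish: A loose shallow aluminium dish about 76 mm across, 16 mm high, right side of the mat. Origin: centre of its underside. Not part of the job.
- driver: A loose screwdriver with a black handle, 150 mm long, lying across the near part of the mat. Origin on its axis line, at mat height. Not part of the job.

How it is judged:
On the way, in this order (a step that is already met when the one before it is completed fails the run):
1. the short handpiece's cap is pressed down (value of joint short_cap above 0.0055 m), for 0.1 s.
2. the middle handpiece's cap is pressed down (value of joint middle_cap above 0.0055 m), for 0.1 s.
3. the tall handpiece's cap is pressed down (value of joint tall_cap above 0.0055 m), for 0.1 s.
At the end, for the whole second after the job is handed in: All three caps are pushed down by more than 5.5 of their 8 mm; every stand is upright (within 0.06 rad), at rest and within 20 mm of where it began; the other things on the mat are within 25 mm of where they began (value of joint each of short_cap, middle_cap, tall_cap above 0.0055 m and distance of each of short_stand, middle_stand, tall_stand from where it was at the start of the episode below 0.02 m and angle between each of short_stand, middle_stand, tall_stand's own z axis and vertical below 0.06 rad and linear speed of each of short_stand, middle_stand, tall_stand below 0.02 m/s and distance of each of bent_a, bent_b, sleeve, cup, oil, dish, driver from where it was at the start of the episode below 0.025 m); the robot touches nothing.
It fails at once if the middle cap is pushed before the short one is down (value of joint middle_cap above 0.0025 m and value of joint short_cap below 0.0055 m).
It fails at once if the tall cap is pushed before the middle one is down (value of joint tall_cap above 0.0025 m and value of joint middle_cap below 0.0055 m).
It fails at once if a handpiece or its stand is pressed harder than 25 N (contact force between any of the fingers, the arm and short_stand above 25 N or contact force between any of the fingers, the arm and middle_stand above 25 N or contact force between any of the fingers, the arm and tall_stand above 25 N).
It fails at once if a stand is lifted off the mat, tipped, or shifted by more than 20 mm (height (world z) of any of short_stand, middle_stand, tall_stand above 0.009 m or angle between any of short_stand, middle_stand, tall_stand's own z axis and vertical above 0.15 rad or distance of any of short_stand, middle_stand, tall_stand from where it was at the start of the episode above 0.02 m).
It fails at once if something else on the mat is moved by more than 25 mm (distance of any of bent_a, bent_b, sleeve, cup, oil, dish, driver from where it was at the start of the episode above 0.025 m).
It also fails if it takes over 56 s, if anything falls off the work surface, if the arm or the gripper's body presses on something with over 40 N, if the wrist force passes 120 N, or if a joint passes its speed limit or range.

## Working session

There is one attempt and no reset: what is moved stays moved. The work goes in short steps, Python scripts to look and compute and a tool call to move; the robot and the scene stay as the last step left them, time stands still between calls to the robot, and variables do not carry over. Pictures are saved under pics/ and viewed, at most 10 in all, crops included, and the job is handed in when it is done.

Besides the shell and the picture viewer there is one more tool, called after ">>>" in YAML: its name, and indented under it one key for each argument. servo_tool: Moves the arm, as the interface text tells. Its arguments: {"type":"object","properties":{"targets":{"type":"array"},"fingers":{"type":"number"},"newtons":{"type":"number"}},"required":["targets"]}

```bash
mkdir -p pics
python3 - <<'E'
from station import ctrl
import cv2,numpy as np
o=ctrl.get_obs();print(o)
for n in("top","scene"):
    im,d=ctrl.read_camera(n);np.savez(n+".npz",im=im,d=d)
    cv2.imwrite(f"pics/{n}1.png",im[...,::-1]);i=ctrl.camera_info(n);print(n,i,(d>0).mean())
E
```

```text
{'time_s': 0.0, 'q': array([ 1.54158347e+00,  2.55731149e-01,  1.06981269e-01, -4.78955389e-04,
       -1.42389811e+00, -2.84574128e-01]), 'joint_vel': array([ 0.00074286,  0.00227606,  0.00011581, -0.00068511,  0.00075768,
        0.00096901]), 'tau': array([-1.40144286e-03, -3.86635637e+01,  2.37942713e+01,  5.36546901e+00,
       -6.05439447e-03, -2.63605142e-05]), 'tcp_pos': array([0.16957482, 0.522701  , 0.24439428]), 'orientation': array([ 3.10111492e+00, -4.90688770e-01, -3.67495505e-04]), 'ft_force': array([ 0.52221067, -0.62768633, -0.20002761]), 'torque': array([-0.00246516, -0.01772566, -0.02127791]), 'finger_force': 0.0, 'width': 0.9981042069577016}
top {'camera_matrix': array([[502.9223146 ,   0.        , 282.86478474],
       [  0.        , 502.9223146 , 212.76927395],
       [  0.        ,   0.        ,   1.        ]]), 'eye': array([ 0.43352274, -0.01199766,  1.3065951 ]), 'orientation': array([ 0.09263173, -0.09034246, -1.55460475])} 0.9961224489795918
scene {'camera_matrix': array([[455.33813734,   0.        , 285.63218763],
       [  0.        , 455.33813734, 214.93409542],
       [  0.        ,   0.        ,   1.        ]]), 'eye': array([1.31785808, 0.02782481, 0.67166688]), 'orientation': array([0.72153504, 0.73574855, 1.46250967])} 0.9959906462585034
```

View pics/top1.png

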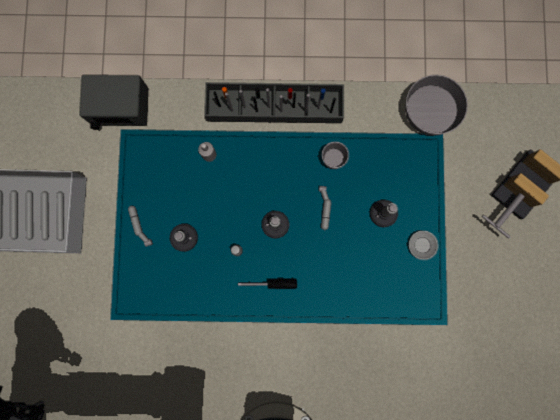

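View pics/scene1.png

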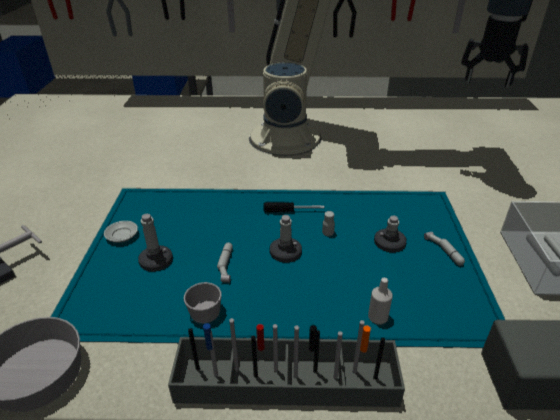

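The top view shows stands at about (183,237), (275,225) and (384,212). The scene view shows their heights: short is at top-view left, middle in the centre, tall on the right. Next I'll measure the caps from depth.

```bash
cat > h.py <<'E'
import numpy as np,cv2
from scipy.spatial.transform import Rotation as R
def cloud(d,i):
    K=i["camera_matrix"];v,u=np.mgrid[:d.shape[0],:d.shape[1]]
    p=np.stack([(u-K[0,2])/K[0,0]*d,-(v-K[1,2])/K[1,1]*d,-d],-1)
    return p@R.from_rotvec(i["orientation"]).as_matrix().T+i["eye"]
E
python3 - <<'E'
from station import ctrl
from h import *
P={n:cloud(np.load(n+".npz")["d"],ctrl.camera_info(n)) for n in("top","scene")}
px=dict(short=(183,237),middle=(275,225),tall=(384,212))
for k,(u,v) in px.items():
    c=P["top"][v,u,:2]
    for n in P:
        p=P[n].reshape(-1,3);p=p[np.hypot(*(p[:,:2]-c).T)<.05]
        zt=np.percentile(p[p[:,2]>.03][:,2],97);t=p[p[:,2]>zt-.004]
        b=p[(p[:,2]>.014)&(p[:,2]<.024)]
        (bx,by),r=cv2.minEnclosingCircle(b[:,:2].astype(np.float32))
        mid=lambda q:((q.max(0)+q.min(0))/2)[:2].round(4)
        print(k,n,"ztop",zt.round(4),p[:,2].max().round(4),"top",len(t),mid(t),t.mean(0).round(4),"base",round(bx,4),round(by,4),round(r,4))
p=P["top"];print("mat z",np.median(p[180:200,240:260,2]),[ (n,p[v,u].round(3)) for n,u,v in(("sleeve",236,250),("bent",325,205),("dish",423,245))])
E
```

```text
short top ztop 0.0735 0.0755 top 26 [0.5195 0.248 ] [0.5191 0.2478 0.0719] base 0.519 0.2477 0.0357
short scene ztop 0.0738 0.0755 top 40 [0.5158 0.2484] [0.518  0.2483 0.0729] base 0.5177 0.2494 0.0383
middle top ztop 0.1009 0.1019 top 23 [0.5548 0.012 ] [0.5554 0.0124 0.0987] base 0.556 0.0117 0.0357
middle scene ztop 0.0991 0.1007 top 46 [0.5546 0.0119] [0.5551 0.0126 0.0982] base 0.5552 0.0128 0.0364
tall top ztop 0.1241 0.1272 top 31 [ 0.5889 -0.2683] [ 0.5886 -0.2684  0.1227] base 0.589 -0.2689 0.0356
tall scene ztop 0.1237 0.1259 top 50 [ 0.5878 -0.2675] [ 0.5892 -0.2673  0.123 ] base 0.5885 -0.2682 0.0366
mat z 0.0021338319735666467 [('sleeve', array([0.485, 0.106, 0.059])), ('bent', array([ 0.606, -0.117,  0.021])), ('dish', array([ 0.507, -0.371,  0.009]))]
```

>>> servo_tool:
  targets:
    - [0.417, 0.154, 0.08, 0, 0, -18]
    - [0.417, 0.154, 0.08, 0, 0, -18]
    - [0.417, 0.154, 0.08, 0, 0, -18]
    - [0.417, 0.154, 0.08, 0, 0, -18]
    - [0.417, 0.154, 0.08, 0, 0, -18]
    - [0.417, 0.154, 0.08, 0, 0, -18]
    - [0.417, 0.154, 0.08, 0, 0, -18]
    - [0.417, 0.154, 0.08, 0, 0, -18]
    - [0.417, 0.154, 0.08, 0, 0, -18]
    - [0.417, 0.154, 0.08, 0, 0, -18]
  fingers: 0
  newtons: 20

```text
time_s: 1.35
tcp_pos: [0.5182, 0.2488, 0.1655]
orientation: [-3.141, -0.002, 0.0]
ft_force: [0.0, -0.3, 0.5]
width: 0.0
finger_force: 0.0
```

>>> servo_tool:
  targets:
    - [0, 0.001, 0.04, 0, 0, 0]
    - [0, 0.001, 0.066, 0, 0, 0]
    - [0, 0.001, 0.07, 0, 0, 0]
    - [0, 0.001, 0.07, 0, 0, 0]
    - [0, 0.001, 0.07, 0, 0, 0]

```text
time_s: 1.98
tcp_pos: [0.5194, 0.2478, 0.0969]
orientation: [-3.14, -0.002, -0.004]
ft_force: [-0.2, 0.2, -0.0]
width: 0.001
finger_force: 0.0
```

Run:
```python
from station import ctrl
import cv2
o=ctrl.get_obs();print(o["tcp_pos"],o["ft_force"])
a,_=ctrl.read_camera("scene");b,_=ctrl.read_camera("wrist")
cv2.imwrite("pics/s2.png",cv2.hconcat([cv2.resize(a[160:260,330:450],(480,400),interpolation=cv2.INTER_CUBIC)])[...,::-1])
```

```text
[0.51942141 0.24781737 0.09688724] [-0.16557968  0.17938057 -0.01653265]
```

View pics/s2.png

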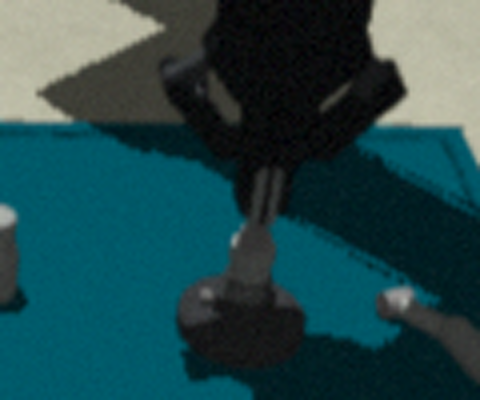

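The shut fingertips, at about (265,215) in the crop, sit just above the short cap and look centred. I'll go down slowly.

>>> servo_tool:
  targets:
    - [0, 0, 0.003, 0, 0, 0]
    - [0, 0, 0.006, 0, 0, 0]
    - [0, 0, 0.007, 0, 0, 0]
    - [0, 0, 0.008, 0, 0, 0]
    - [0, 0, 0.009, 0, 0, 0]
    - [0, 0, 0.01, 0, 0, 0]
    - [0, 0, 0.011, 0, 0, 0]
    - [0, 0, 0.012, 0, 0, 0]
    - [0, 0, 0.012, 0, 0, 0]

```text
time_s: 3.2
tcp_pos: [0.5189, 0.247, 0.0834]
orientation: [-3.142, -0.001, -0.0]
ft_force: [-1.8, -0.6, 4.6]
width: 0.002
finger_force: 1.9
```

>>> servo_tool:
  targets:
    - [0, 0, 0.001, 0, 0, 0]
    - [0, 0, 0.002, 0, 0, 0]
    - [0, 0, 0.003, 0, 0, 0]
    - [0, 0, 0.003, 0, 0, 0]

```text
time_s: 3.7
tcp_pos: [0.5189, 0.2469, 0.0801]
orientation: [3.142, 0.0, -0.0]
ft_force: [-0.9, -0.4, 2.4]
width: -0.002
finger_force: 1.4
```

>>> servo_tool:
  targets:
    - [0, 0, 0.0005, 0, 0, 0]
    - [0, 0, 0.001, 0, 0, 0]
    - [0, 0, 0.001, 0, 0, 0]

```text
time_s: 4.08
tcp_pos: [0.5189, 0.247, 0.0793]
orientation: [-3.142, -0.001, -0.0]
ft_force: [0.0, -0.6, 3.6]
width: 0.005
finger_force: 1.7
```

>>> servo_tool:
  targets:
    - [0, 0, 0.0005, 0, 0, 0]
    - [0, 0, 0.0005, 0, 0, 0]

```text
time_s: 4.32
tcp_pos: [0.5189, 0.247, 0.0791]
orientation: [-3.142, -0.001, -0.0]
ft_force: [-0.9, -0.4, 5.7]
width: -0.004
finger_force: 2.8
```

>>> servo_tool:
  targets:
    - [0, 0, 0.0005, 0, 0, 0]
    - [0, 0, 0.0005, 0, 0, 0]

```text
time_s: 4.58
tcp_pos: [0.5189, 0.247, 0.079]
orientation: [-3.141, -0.001, -0.001]
ft_force: [-2.9, -1.0, 7.3]
width: -0.005
finger_force: 4.2
```

Short cap is at its stop. Lifting straight up, then on to the middle one.

>>> servo_tool:
  targets:
    - [0, 0, -0.01, 0, 0, 0]
    - [0, 0, -0.05, 0, 0, 0]
    - [0, 0, -0.09, 0, 0, 0]
    - [0.036, 0.235, -0.09, 0, 0, 0]
    - [0.036, 0.235, -0.09, 0, 0, 0]
    - [0.036, 0.235, -0.09, 0, 0, 0]
    - [0.036, 0.235, -0.09, 0, 0, 0]
    - [0.036, 0.235, -0.09, 0, 0, 0]
    - [0.036, 0.235, -0.09, 0, 0, 0]

```text
time_s: 5.7
tcp_pos: [0.5549, 0.0121, 0.1682]
orientation: [-3.141, 0.0, 0.0]
ft_force: [-0.9, 0.3, -0.6]
width: 0.002
finger_force: 0.0
```

Run:
```python
from station import ctrl
from h import *
a,d=ctrl.read_camera("top");p=cloud(d,ctrl.camera_info("top")).reshape(-1,3)
q=p[np.hypot(p[:,0]-.5188,p[:,1]-.248)<.007];print(np.median(q[:,2]),q[:,2].max())
b=p[(np.hypot(p[:,0]-.519,p[:,1]-.248)<.05)&(p[:,2]>.014)&(p[:,2]<.024)];print(cv2.minEnclosingCircle(b[:,:2].astype(np.float32)))
print(ctrl.get_obs()["tcp_pos"],ctrl.get_obs()["ft_force"])
```

```text
return _methods._mean(a, axis=axis, dtype=dtype,
  ret = ret.dtype.type(ret / rcount)
Traceback (most recent call last):
ValueError: zero-size array to reduction operation maximum which has no identity
```

The arm blocks the top view there, so I'll use the scene camera.

Run:
```python
from station import ctrl
from h import *
a,d=ctrl.read_camera("scene");p=cloud(d,ctrl.camera_info("scene")).reshape(-1,3)
q=p[(np.hypot(p[:,0]-.5188,p[:,1]-.248)<.05)&(p[:,2]>.03)];z=q[:,2];zt=np.percentile(z,97);t=q[z>zt-.004]
b=p[(np.hypot(p[:,0]-.519,p[:,1]-.248)<.05)&(p[:,2]>.014)&(p[:,2]<.024)]
print(zt,z.max(),t.mean(0),cv2.minEnclosingCircle(b[:,:2].astype(np.float32)))
o=ctrl.get_obs();print(o["tcp_pos"],o["ft_force"])
```

```text
0.5149090577092781 0.5165245941004892 [0.53751841 0.21878903 0.51367864] ((0.5183242559432983, 0.24886341392993927), 0.03663620725274086)
[0.55489863 0.01295141 0.16823326] [0.29440438 0.88311247 0.16833057]
```

Run:
```python
from station import ctrl
from h import *
a,d=ctrl.read_camera("scene");p=cloud(d,ctrl.camera_info("scene")).reshape(-1,3)
q=p[(np.hypot(p[:,0]-.5188,p[:,1]-.248)<.05)&(p[:,2]>.03)&(p[:,2]<.1)];z=q[:,2];zt=np.percentile(z,97)
print(zt,z.max())
```

```text
0.06722903379162418 0.06796581328260254
```

Short cap is down about 7.5 mm. Now the middle one: expect contact near TCP z 0.112 and the stop near 0.104.

>>> servo_tool:
  targets:
    - [0.0005, 0.0003, 0.03, 0, 0, 0]
    - [0.0005, 0.0003, 0.045, 0, 0, 0]
    - [0.0005, 0.0003, 0.05, 0, 0, 0]
    - [0.0005, 0.0003, 0.051, 0, 0, 0]
    - [0.0005, 0.0003, 0.052, 0, 0, 0]
    - [0.0005, 0.0003, 0.053, 0, 0, 0]
    - [0.0005, 0.0003, 0.054, 0, 0, 0]
    - [0.0005, 0.0003, 0.055, 0, 0, 0]
    - [0.0005, 0.0003, 0.056, 0, 0, 0]
    - [0.0005, 0.0003, 0.057, 0, 0, 0]

```text
time_s: 7.1
tcp_pos: [0.5555, 0.0116, 0.1116]
orientation: [3.141, 0.001, 0.0]
ft_force: [-2.1, 1.2, 4.3]
width: -0.001
finger_force: 2.0
```

>>> servo_tool:
  targets:
    - [0, 0, 0.001, 0, 0, 0]
    - [0, 0, 0.002, 0, 0, 0]
    - [0, 0, 0.002, 0, 0, 0]

```text
time_s: 7.48
tcp_pos: [0.5555, 0.0116, 0.1094]
orientation: [3.142, 0.001, 0.0]
ft_force: [-0.7, -0.5, 3.3]
width: -0.0
finger_force: 1.9
```

>>> servo_tool:
  targets:
    - [0, 0, 0.001, 0, 0, 0]
    - [0, 0, 0.002, 0, 0, 0]
    - [0, 0, 0.003, 0, 0, 0]
    - [0, 0, 0.004, 0, 0, 0]
    - [0, 0, 0.004, 0, 0, 0]

```text
time_s: 8.1
tcp_pos: [0.5555, 0.0117, 0.1051]
orientation: [3.142, 0.001, -0.0]
ft_force: [-0.8, -0.2, 2.2]
width: -0.005
finger_force: 1.3
```

>>> servo_tool:
  targets:
    - [0, 0, 0.0005, 0, 0, 0]
    - [0, 0, 0.001, 0, 0, 0]
    - [0, 0, 0.001, 0, 0, 0]

```text
time_s: 8.48
tcp_pos: [0.5554, 0.0117, 0.1042]
orientation: [3.142, 0.001, -0.0]
ft_force: [-1.3, -0.7, 3.6]
width: -0.002
finger_force: 1.7
```

>>> servo_tool:
  targets:
    - [0, 0, 0.0005, 0, 0, 0]
    - [0, 0, 0.0005, 0, 0, 0]

```text
time_s: 8.72
tcp_pos: [0.5555, 0.0117, 0.1041]
orientation: [3.142, 0.001, 0.0]
ft_force: [-2.0, 0.1, 5.6]
width: -0.002
finger_force: 2.8
```

>>> servo_tool:
  targets:
    - [0, 0, 0.0005, 0, 0, 0]
    - [0, 0, 0.0005, 0, 0, 0]

```text
time_s: 8.98
tcp_pos: [0.5555, 0.0116, 0.1041]
orientation: [3.141, 0.001, 0.001]
ft_force: [-2.7, 0.0, 8.4]
width: 0.003
finger_force: 4.2
```

Middle cap is at its stop. On to the tall one.

>>> servo_tool:
  targets:
    - [0, 0, -0.01, 0, 0, 0]
    - [0, 0, -0.05, 0, 0, 0]
    - [0, 0, -0.075, 0, 0, 0]
    - [0.0333, 0.28, -0.075, 0, 0, 0]
    - [0.0333, 0.28, -0.075, 0, 0, 0]
    - [0.0333, 0.28, -0.075, 0, 0, 0]
    - [0.0333, 0.28, -0.075, 0, 0, 0]
    - [0.0333, 0.28, -0.075, 0, 0, 0]
    - [0.0333, 0.28, -0.075, 0, 0, 0]
    - [0.0333, 0.28, -0.075, 0, 0, 0]

```text
time_s: 10.22
tcp_pos: [0.5888, -0.2679, 0.178]
orientation: [-3.141, -0.0, 0.0]
ft_force: [0.8, -0.5, -0.4]
width: -0.002
finger_force: 0.0
```

Run:
```python
from station import ctrl
from h import *
a,d=ctrl.read_camera("scene");p=cloud(d,ctrl.camera_info("scene")).reshape(-1,3)
for x,y in((.5188,.248),(.5553,.0122),(.5888,-.268)):
    q=p[(np.hypot(p[:,0]-x,p[:,1]-y)<.05)&(p[:,2]>.03)&(p[:,2]<.14)];z=q[:,2];zt=np.percentile(z,97)
    print(zt,z.max(),q[z>zt-.004].mean(0))
o=ctrl.get_obs();print(o["tcp_pos"],o["ft_force"])
```

```text
0.06712260943416128 0.06826928778541463 [0.51891629 0.24837502 0.06562269]
0.09217380882302013 0.09317984653537492 [0.55593103 0.01216196 0.09060411]
0.12365634579595786 0.12497658898898878 [ 0.58863679 -0.26780208  0.12299258]
[ 0.58891747 -0.26747122  0.17828293] [ 0.2726819  -0.4570932   0.04216069]
```

Both caps are down by about 7 mm. Now the tall one: contact near z 0.137, stop near 0.129.

>>> servo_tool:
  targets:
    - [0, 0, 0.02, 0, 0, 0]
    - [0, 0, 0.033, 0, 0, 0]
    - [0, 0, 0.036, 0, 0, 0]
    - [0, 0, 0.037, 0, 0, 0]
    - [0, 0, 0.038, 0, 0, 0]
    - [0, 0, 0.039, 0, 0, 0]
    - [0, 0, 0.04, 0, 0, 0]
    - [0, 0, 0.041, 0, 0, 0]
    - [0, 0, 0.042, 0, 0, 0]
    - [0, 0, 0.042, 0, 0, 0]

```text
time_s: 11.52
tcp_pos: [0.5889, -0.2683, 0.1363]
orientation: [3.142, 0.001, 0.0]
ft_force: [-0.0, -0.9, 0.2]
width: 0.004
finger_force: 0.2
```

>>> servo_tool:
  targets:
    - [0, 0, 0.001, 0, 0, 0]
    - [0, 0, 0.002, 0, 0, 0]
    - [0, 0, 0.002, 0, 0, 0]

```text
time_s: 11.9
tcp_pos: [0.5889, -0.2684, 0.1346]
orientation: [3.141, 0.001, 0.0]
ft_force: [-1.9, 0.5, 3.4]
width: -0.004
finger_force: 1.9
```

>>> servo_tool:
  targets:
    - [0, 0, 0.001, 0, 0, 0]
    - [0, 0, 0.002, 0, 0, 0]
    - [0, 0, 0.003, 0, 0, 0]
    - [0, 0, 0.004, 0, 0, 0]
    - [0, 0, 0.004, 0, 0, 0]

```text
time_s: 12.52
tcp_pos: [0.5889, -0.2684, 0.1301]
orientation: [-3.142, -0.001, 0.0]
ft_force: [-0.9, 0.3, 2.7]
width: -0.0
finger_force: 1.5
```

>>> servo_tool:
  targets:
    - [0, 0, 0.0005, 0, 0, 0]
    - [0, 0, 0.001, 0, 0, 0]
    - [0, 0, 0.001, 0, 0, 0]

```text
time_s: 12.9
tcp_pos: [0.5889, -0.2683, 0.1292]
orientation: [3.142, 0.001, 0.0]
ft_force: [-1.3, 0.9, 3.7]
width: -0.001
finger_force: 1.8
```

>>> servo_tool:
  targets:
    - [0, 0, 0.0005, 0, 0, 0]
    - [0, 0, 0.0008, 0, 0, 0]
    - [0, 0, 0.0008, 0, 0, 0]

```text
time_s: 13.28
tcp_pos: [0.5889, -0.2684, 0.1291]
orientation: [3.141, 0.001, 0.001]
ft_force: [-2.2, 2.0, 6.9]
width: -0.0
finger_force: 3.2
```

>>> servo_tool:
  targets:
    - [0, 0, -0.01, 0, 0, 0]
    - [0, 0, -0.05, 0, 0, 0]
    - [0, 0, -0.09, 0, 0, 0]
    - [0, 0, -0.09, 0, 0, 0]
    - [0, 0, -0.09, 0, 0, 0]

```text
time_s: 13.9
tcp_pos: [0.5887, -0.268, 0.2178]
orientation: [-3.141, -0.0, 0.001]
ft_force: [-0.8, 0.3, -0.6]
width: -0.001
finger_force: 0.0
```

Run:
```python
from station import ctrl
from h import *
a,d=ctrl.read_camera("scene");p=cloud(d,ctrl.camera_info("scene")).reshape(-1,3)
for x,y in((.5188,.248),(.5553,.0122),(.5888,-.268)):
    q=p[(np.hypot(p[:,0]-x,p[:,1]-y)<.05)&(p[:,2]>.03)&(p[:,2]<.14)];z=q[:,2];zt=np.percentile(z,97)
    print(zt,z.max(),q[z>zt-.004].mean(0))
cv2.imwrite("pics/s3.png",a[...,::-1]);o=ctrl.get_obs();print(o["tcp_pos"],o["ft_force"])
```

```text
0.0667774320148606 0.06885978440134255 [0.51825535 0.24846705 0.06522555]
0.09190254075355062 0.09368213299854711 [0.55626974 0.01245419 0.090273  ]
0.11655713430169269 0.11787775729111805 [ 0.58892486 -0.26780024  0.11516993]
[ 0.58838894 -0.2679745   0.21720428] [0.10400736 0.23707906 0.4333853 ]
```

View pics/s3.png

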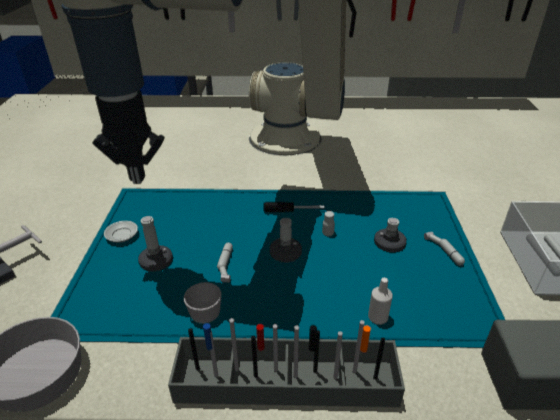

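The picture shows all three stands upright where they began, at (152,240), (286,240) and (391,232). All the caps are down, nothing else has moved, and the gripper is clear at (135,170).

```bash
python3 -c "
from station import ctrl
print(ctrl.job_done())"
```

```text
the job is handed in; nothing more can be done
None
```

I pressed all three caps down to their stops in the order short, middle, tall, with wrist-force readings of 8.4 N or less; the stands and other items look unmoved, and the job is handed in (no verdict was returned).

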